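Clamp the fittings tray with its wing screw

ROBOT

A 6-joint arm with a two-finger parallel gripper is mounted at the origin on the work surface. World frame = base frame: x ahead of the robot, y to its left, z up, the work surface at z = 0. Lengths are in m, angles in rad, forces in N, time in s.
With the tool pointing down it reaches from about 0.4 to 0.825 m from the base axis. Payload 7 kg.
Tool frame: the origin (TCP) lies midway between the tips of the shut fingers; the grasp point (between the pads) lies 19 mm behind it; x points along the fingers, y is the direction in which the jaws open and shut, and the axes are right-handed (so a half turn about x gives the same grasp; the last joint's range is limited). The gripper opens to 85 mm and grips with 20 to 120 N. Pads are 22 mm wide; open, the fingers measure 114 mm over their backs; the gripper's body (76 mm by 85 mm) begins 54 mm behind the grasp point. The pads swing forward as they close: fully open they stand 13 mm farther back than shut.
Start: joints at [1.478, 0.359, 0.012, 0, -1.224, -0.288], TCP at [0.251, 0.627, 0.231] pointing down, gripper open.
Joint ranges: [-3.07, 3.07], [-1.43, 2.12], [-1.02, 1.25], [-3.03, 1.67], [-3.05, -0], [-3.03, 3.03]. Speed limits (rad/s): [2.39, 2.39, 3.01, 3.14, 3.14, 3.14].

INTERFACE

Orientations are given as a rotation vector (axis times angle).
In Python, from cell import r, read_camera, camera_info, job gives the robot as it stands.
- The arm moves only by the tool move_arm, never from a script. Its argument "rows" is text: rows parted by semicolons, each of 5 numbers parted by spaces: the shift along the tool's x, y, z in mm, then the turn about the tool's x in rad, then the finger opening in mm, from 0 to 85.4. A call has exactly 10 rows; each row is the pose to reach, as a shift and turn from the pose commanded when the call began, along the tool's axes at that moment; what a row does not reach only later rows make up. A row lasts 1/12 s, in which the tool goes at most 41.7 mm and 7.16 degrees, less where a joint would pass 70% of its speed; a pose out of reach is approached as far as the arm can. A call with a gripper value outside its range is refused whole. The fingers move at their own pace and stop on an object; "newtons" is the grip in N (left out, the last holds). Time passes only in rows, so rows that repeat a pose let the fingers close, or fill a call up. It gives the time, the measured TCP pose, the force and the opening at its end, in the units of the state.
- r.read_state(): the state, without advancing time (a new reading comes with each control period).
- read_camera(name): name is "scene" or "top" or "wrist"; returns (picture, depth): 400x640x3 uint8, red, green, blue; 400x640 float32, m along the optical axis (not along the pixel's ray), 0 where there is no reading.
- camera_info(name): a dict with "K" (3x3 intrinsics, pixels), "k1" (the pictures are not rectified: a ray, as slopes to the right and down, at radius r is drawn at 1 + k1 r^2 times it, then the intrinsics apply), "cam_to_world" (4x4, takes a point from camera to world coordinates). Camera axes: x right, y down, z forward; pixel columns grow to the right and rows downward; lengths in m; the calibration is good to about 2 mm. A picture is of the moment at which its call begins: read the wrist's pose just before it. camera_info takes no time and is no camera call; for the wrist camera it gives the pose at the moment of the call.
- job.hand_in(): hands the job in, once; it reports no verdict.
The state is a dict: "time": time; "joint_pos": joint angles; "joint_velocities": joint speeds; "tau": joint torques, N m; "tool_pos": TCP position; "orientation": TCP orientation; "force": force on the tool from outside, world axes, zero at the start; "moment": the same for the moment, N m; "opening": finger opening in m.
Only numpy, scipy, OpenCV 4.12 (cv2) and the standard library are available. Lean on these libraries where they do the work, as an engineer would, in place of code of your own. Each camera call takes 0.05 s, during which the arm holds its last target.

TASK

In the open drawer, push the steel tray by its orange tab all the way towards the brass wing screw until it stops. Then run the wing screw home: push its wings round clockwise (seen from above) with gentle fingertip strokes, as many as it takes, until it stops firmly with the red wing tip over the red dot. Nothing is to be pinched or picked up, and the loose fittings and the things around the drawer stay where they are.

Things in the scene. Friction and masses are not known exactly. Their poses are not given: they have to be found in the camera images.
- drawer: Pulled-out grey steel garage drawer, fixed on the table: 300 (x) x 540 (y) x 60 mm high, a 72 mm high red front with bar handle on its -x side. Origin: centre of its underside, on the table; x points away from the red front, y along the tray's slide towards the wing screw and the loose fittings, z up (the drawer frame). A black ribbed rubber mat covers the floor, top 7 mm up.
- bracket (a point): Middle of the top edge, screw-side face, of the steel bracket's fixed upright plate on the +y side of the screw: 60 mm wide (x), 98 mm above the table, 42 mm from the screw axis. It stops a finger from circling the screw: strokes have room on the side towards the tray (-y). A flat clamp plate 44 (x) x 66 (y) mm, top 60 mm above the table, lies under the screw.
- red_dot (a point): Red dot, 7 mm across, on the clamp plate, 60 mm above the table, 19 mm from the screw axis, at -120 degrees in the drawer frame (from +x, counter-clockwise from above). The red wing lies over it when the screw is home.
- tray (a joint): Travel of the shallow steel tray on its ball-bearing slide along the drawer's +y, m: 0 = farthest from the screw, 0.120 = home, against a hard stop (its flat tongue is then under the clamp plate). Starts between 0 and 0.05. Friction about 1.5 N plus 6 N per m/s; it stays where it is left.
- tray_floor (a point): Centre of the tray's floor, 25 mm above the table, moves with the tray. The tray is 240 (x) x 140 (y) mm, walls 3 mm thick, rims 52 mm above the table. At home this point is at drawer frame (0, -60, 25) mm. A row of sockets in a black holder, tops 51 mm above the table, stands along the +x wall, 80 mm or more from the tray's middle line.
- tab (a point): Centre of the top edge of the tray's orange push tab, on its -y face (the one away from the screw), 80 mm above the table. The tab is an upright plate 60 mm wide (x), 6 mm thick, fixed in the middle of the tray floor; between it and the tray's -y wall are 64 mm of free floor for a finger. It moves with the tray.
- thumbscrew: Brass wing screw, axis vertical, at drawer frame (0, 50) mm. Origin on its axis under the hub, 63.5 mm above the table when slack; sinks 2.5 mm a turn. Does not turn with the wings. Hub 22 mm across at the foot, 16 above, 22 high. Loose: turns with about 0.05 Nm (2 N at 24 mm from the axis) and stays where it is left. More than 35 N of push or squeeze is rough.
- wings (a joint): Angle the wings have been turned clockwise seen from above, rad: 0 = slackest, 6.283 = fully home, a hard stop. Starts between 0.3 and 2.3, so 4.0 to 6.0 rad (under one turn) are left and the red tip comes to the red dot only once. The red wing's angle in the drawer frame (from +x, counter-clockwise from above) is -2.094 minus this value.
- red_wing (a point): Top of the red-tipped wing, 32 mm from the screw axis, 27 mm above the underside of the hub; turns with the wings. The two wings are opposite each other, upright, flat, 6 mm thick, from the hub out to 34 mm from the axis, 5 to 27 mm above the underside of the hub. The other wing is all brass.
- banjo: Brass banjo fitting, loose on the mat beyond the bracket: ring 28 mm across and 14 mm high with a 12 mm tube to 46 mm from its centre along x. Origin under the ring. Leave alone.
- pipe_cap: Chrome pipe cap, 38 mm across, 31 mm high, loose on the mat. Origin at the centre of its underside. Leave alone.
- spigot: Grey plastic spigot adapter, 40 mm across, 44 mm high, loose on the mat. Origin at the centre of its underside. Leave alone.
- thumb_nut: Knurled aluminium thumb nut, 28 mm across, 15 mm high, loose on the mat. Origin at the centre of its underside. Leave alone.
- olive: Copper compression ring, 26 mm across, 12 mm high, loose on the mat near the red front, level with the screw. Origin at the centre of its underside. Leave alone.
- driver: Screwdriver lying on the table on the drawer's +y side. Origin under its middle. Leave alone.
- jar: Lidded jar, 70 mm across, 85 mm high, on the table on the drawer's -y side. Origin at the centre of its underside. Leave alone.

How it is judged:
By the outcome, as a careful person would: the job done as asked, in the order asked, and still so for the second after the job is handed in, with the robot touching nothing.
It also fails if it takes over 51 s, if anything falls off the work surface, if the arm or the gripper's body presses on something with over 40 N, if the wrist force passes 120 N, or if a joint passes its speed limit or range.

## Working session

There is one attempt and no reset: what is moved stays moved. The work goes in short steps, Python scripts to look and compute and a tool call to move; the robot and the scene stay as the last step left them, time stands still between calls to the robot, and variables do not carry over. Pictures are saved under pics/ and viewed, and the job is handed in when it is done.

Besides the shell and the picture viewer there is one more tool, called after "Emit:" as name(argument=value, ...) on one line, values as JSON. move_arm: Moves the arm, as the interface text tells. Its arguments: {"type":"object","properties":{"rows":{"type":"string"},"newtons":{"type":"number"}},"required":["rows"]}

```bash
ls; mkdir -p pics
python3 - <<'E'
from cell import r, read_camera, camera_info, job
import cv2,numpy as np
s=r.read_state(); print(s)
for n in ["scene","top","wrist"]:
    i=camera_info(n); print(n,i)
    p,d=read_camera(n); cv2.imwrite(f"pics/{n}0.png",p[:,:,::-1]); np.savez(f"pics/{n}0.npz",p=p,d=d,K=i["K"],k1=i["k1"],T=i["cam_to_world"])
E
```

```text
pics
{'time': 0.0, 'joint_pos': array([ 1.47810191e+00,  3.59406425e-01,  1.10908214e-02, -3.09395218e-04,
       -1.22411448e+00, -2.88108410e-01]), 'joint_velocities': array([-1.12865236e-03,  6.06081385e-05, -8.98226997e-04, -2.05782595e-03,
        1.37793821e-03, -1.69327304e-03]), 'tau': array([-6.03034441e-04, -5.83323848e+01,  2.93406755e+01,  6.93649784e+00,
       -5.93190867e-03, -3.29224605e-06]), 'tool_pos': array([0.25073033, 0.62620444, 0.23037231]), 'orientation': array([-2.01348112,  0.38990258,  2.013748  ]), 'force': array([0.02334098, 0.88759568, 0.12482627]), 'moment': array([0.04816438, 0.02073167, 0.02987168]), 'opening': 0.08578132143996033}
scene {'K': array([[398.81380519,   0.        , 320.51591405],
       [  0.        , 398.81380519, 206.22423544],
       [  0.        ,   0.        ,   1.        ]]), 'k1': 0.03323907012183085, 'cam_to_world': array([[-0.11360653,  0.80992197, -0.57543024,  1.15944598],
       [ 0.99350723,  0.08906678, -0.07078488,  0.07062098],
       [-0.00607851, -0.57973573, -0.8147819 ,  0.94746271],
       [ 0.        ,  0.        ,
[... 242 characters left out ...]
y([[-0.01302662, -0.99560142,  0.09277997,  0.46107622],
       [-0.99976735,  0.01137318, -0.01832763,  0.02159772],
       [ 0.01719181, -0.09299713, -0.99551794,  1.3284909 ],
       [ 0.        ,  0.        ,  0.        ,  1.        ]])}
wrist {'K': array([[286.99906452,   0.        , 319.8038333 ],
       [  0.        , 286.99906452, 198.57513893],
       [  0.        ,   0.        ,   1.        ]]), 'k1': -0.0029006480266727214, 'cam_to_world': array([[-0.3711988 , -0.88385067, -0.28463915,  0.32354264],
       [-0.92855233,  0.35379733,  0.11232996,  0.59603912],
       [ 0.00142166,  0.30599909, -0.95203074,  0.3728441 ],
       [ 0.        ,  0.        ,  0.        ,  1.        ]])}
```

View pics/scene0.png

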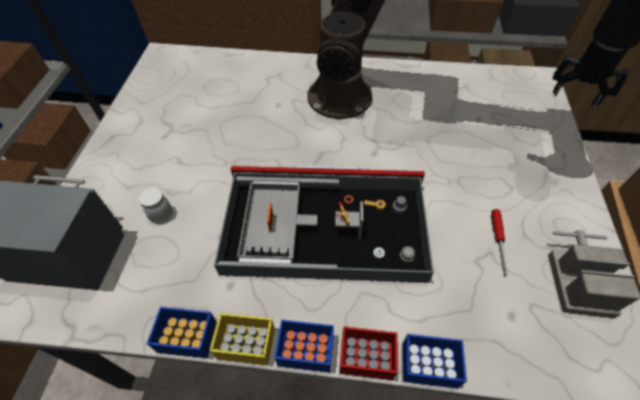

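View pics/top0.png

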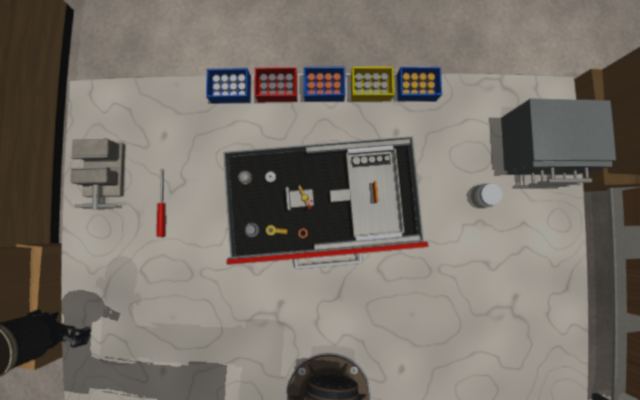

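View pics/wrist0.png

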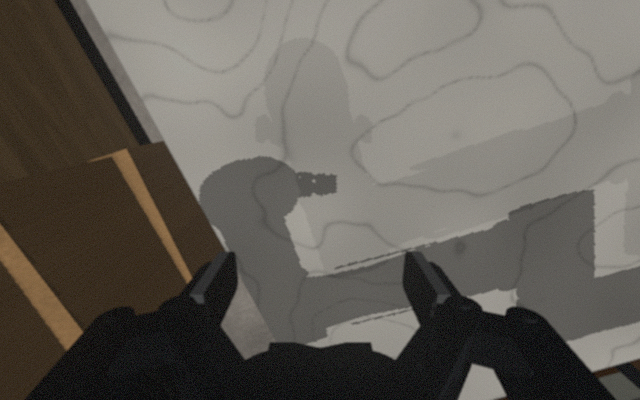

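The top view shows the drawer with the red front at row ~255, the tray tab at about (375,191), the screw at about (304,197) and the bracket to its left, at about (290,197). I'll write helpers and measure.

```bash
cat > h.py <<'E'
import numpy as np,cv2
from scipy.optimize import brentq
def dist(k1): return np.array([k1,0,0,0,0.])
def ray(uv,K,k1):
    uv=np.asarray(uv,float).reshape(-1,1,2)
    return cv2.undistortPoints(uv,K,dist(k1),None,None).reshape(-1,2)  # slopes
def pts(uv,z,K,k1,T):
    s=ray(uv,K,k1); z=np.asarray(z).reshape(-1,1); c=np.hstack([s*z,z]); return c@T[:3,:3].T+T[:3,3]
def plane(uv,h,K,k1,T):
    s=ray(uv,K,k1); d=np.hstack([s,np.ones((len(s),1))])@T[:3,:3].T; t=(h-T[2,3])/d[:,2]; return T[:3,3]+d*t[:,None]
def proj(P,K,k1,T):
    c=(np.atleast_2d(P)-T[:3,3])@T[:3,:3]
    return cv2.projectPoints(c,np.zeros(3),np.zeros(3),K,dist(k1))[0].reshape(-1,2)
def load(n):
    f=np.load(f"pics/{n}.npz"); return f["p"],f["d"],(f["K"],float(f["k1"]),f["T"])
def snap(n,name):
    from cell import r,read_camera,camera_info
    i=camera_info(n);p,d=read_camera(n)
    cv2.imwrite(f"pics/{name}.png",p[:,:,::-1]);np.savez(f"pics/{name}.npz",p=p,d=d,K=i["K"],k1=i["k1"],T=i["cam_to_world"])
    return p,d,(i["K"],i["k1"],i["cam_to_world"])
E
python3 - <<'E'
from h import *
p,d,c=load("top0")
im=cv2.resize(p[130:275,215:435,::-1],None,fx=3.6,fy=3.6,interpolation=cv2.INTER_CUBIC);cv2.imwrite("pics/topz.png",im)
# world map
v,u=np.mgrid[120:280,200:450]; P=pts(np.c_[u.ravel(),v.ravel()].astype(float),d[v,u].ravel(),*c)
rgb=p[v,u].reshape(-1,3).astype(int)
ok=d[v,u].ravel()>0
red=(rgb[:,0]>120)&(rgb[:,1]<70)&(rgb[:,2]<70)&ok&(P[:,2]>.06)
R=P[red];print(red.sum(),R[:,2].mean(),R.min(0),R.max(0))
x,y=R[:,0],R[:,1];m=(y>-1)
A=np.polyfit(y,x,1);print("front line",A,np.degrees(np.arctan(A[0])), "res",np.std(x-np.polyval(A,y)))
print("ends",R[np.argmin(y)],R[np.argmax(y)])
org=(rgb[:,0]>150)&(rgb[:,0]-rgb[:,2]>70)&ok
Q=P[org]
for q in (Q[::3]):print(q.round(3),end=' ')
E
```

```text
924 0.07249188214132159 [ 0.3863315  -0.28078852  0.06183886] [0.58209475 0.27189817 0.0953787 ]
front line [-0.07332761  0.4121581 ] -4.193856570124659 res 0.011616069072613583
ends [ 0.42830796 -0.28078852  0.07175276] [0.39180234 0.27189817 0.06866415]
[ 0.607 -0.139  0.08 ] [ 0.601 -0.141  0.083] [ 0.596 -0.138  0.083] [ 0.593 -0.141  0.08 ] [ 0.585 -0.141  0.08 ] [0.578 0.063 0.091] [ 0.574 -0.14   0.083] [ 0.571 -0.143  0.082] [ 0.568 -0.14   0.079] [0.567 0.058 0.086] [ 0.565 -0.14   0.082] [0.565 0.061 0.083] [0.564 0.052 0.088] [0.562 0.058 0.084] [ 0.557 -0.142  0.085] [0.555 0.039 0.064] [0.485 0.152 0.021] [0.482 0.146 0.024] [0.479 0.143 0.02 ] [0.476 0.144 0.018] [0.476 0.135 0.014] [0.474 0.167 0.018] [0.474 0.144 0.018] [0.473 0.135 0.021] [0.473 0.123 0.02 ] [0.471 0.163 0.022] [0.468 0.158 0.02 ] [ 0.434 -0.278  0.07 ] [ 0.432 -0.247  0.072] [ 0.432 -0.256  0.071] [ 0.431 -0.264  0.072] [ 0.431 -0.272  0.073] [ 0.431 -0.28   0.076] [ 0.43  -0.215  0.078] [ 0.429 -0.224  0.073] [ 0.429 -0.233  0.07 ] [ 0.429 -0.241  0.074] [ 0.429 -0.25   0.071] [ 0.429 -0.257  0.078
[... 2486 characters left out ...]
 [0.402 0.131 0.071] [0.402 0.123 0.073] [0.402 0.114 0.073] [0.402 0.106 0.076] [0.401 0.098 0.069] [0.401 0.09  0.072] [0.401 0.082 0.074] [0.401 0.073 0.07 ] [0.401 0.065 0.073] [0.4   0.183 0.072] [0.399 0.175 0.07 ] [0.399 0.167 0.072] [0.399 0.158 0.074] [0.399 0.15  0.074] [0.399 0.142 0.073] [0.399 0.134 0.072] [0.399 0.126 0.07 ] [0.399 0.117 0.073] [0.399 0.109 0.066] [0.399 0.101 0.071] [0.397 0.211 0.071] [0.397 0.202 0.071] [0.397 0.191 0.071] [0.397 0.183 0.075] [0.397 0.175 0.072] [0.397 0.167 0.069] [0.397 0.159 0.07 ] [0.397 0.15  0.072] [0.396 0.142 0.072] [0.395 0.238 0.073] [0.395 0.21  0.079] [0.394 0.188 0.076] [0.394 0.18  0.071] [0.394 0.172 0.073] [0.392 0.239 0.067]
```

View pics/topz.png

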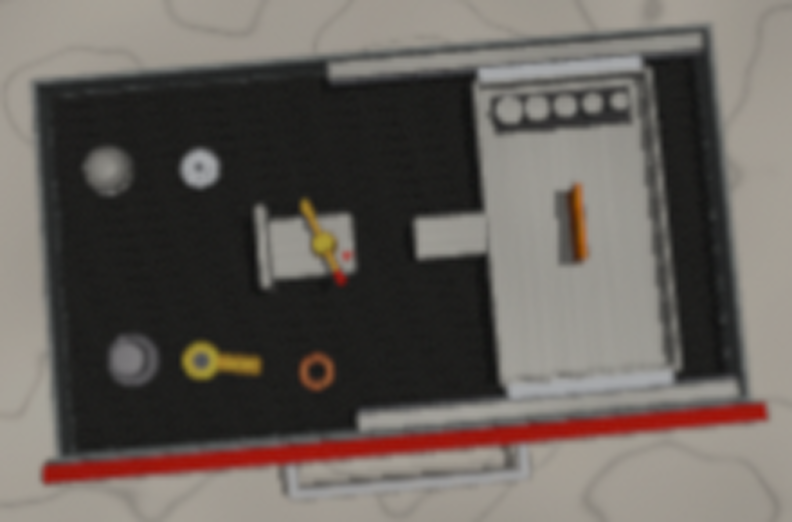

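Run:
```python
from h import *
from scipy.spatial.transform import Rotation as Ro
from cell import r,camera_info
s=r.read_state(); R=Ro.from_rotvec(s["orientation"]).as_matrix(); print("tool axes cols\n",R.round(3))
T=camera_info("wrist")["cam_to_world"]; print("cam in tool",(R.T@(T[:3,3]-s["tool_pos"])).round(4)); print((R.T@T[:3,:3]).round(3))
p,d,c=load("top0")
for uv,h,n in [((304.4,197.2),.09,"hub"),((375,191.5),.08,"tab"),((309.4,207.2),.0885,"redtip"),((311.4,201.2),.06,"dot"),((288,198.3),.098,"bracket")]:
    print(n,plane([uv],h,*c)[0].round(4), d[int(uv[1]+.5),int(uv[0]+.5)])
v,u=np.mgrid[120:280,200:450]; P=pts(np.c_[u.ravel(),v.ravel()].astype(float),d[v,u].ravel(),*c)
rgb=p[v,u].reshape(-1,3).astype(int)
red=(rgb[:,0]>120)&(rgb[:,1]<70)&(rgb[:,2]<70)&(P[:,0]<.45)
Q=P[red]; A=np.polyfit(Q[:,1],Q[:,0],1); print("yaw deg",np.degrees(-np.arctan(A[0])),A)
```

```text
tool axes cols
 [[-0.    -0.372 -0.928]
 [-0.001 -0.928  0.372]
 [-1.     0.001 -0.   ]]
cam in tool [-0.1424  0.0012 -0.0788]
[[ 0.    -0.306  0.952]
 [ 1.     0.001  0.   ]
 [-0.001  0.952  0.306]]
hub [0.5637 0.0565 0.09  ] 1.2421392
tab [ 0.5781 -0.1379  0.08  ] 1.2578418
redtip [0.5364 0.0432 0.0885] 1.2394569
dot [0.5548 0.038  0.06  ] 1.2670771
bracket [0.5606 0.1007 0.098 ] 1.229506
yaw deg 4.218997424875757 [-0.07376877  0.41126781]
```

Emit:
move_arm(rows="0 15 -17 0 60; 0 41 -45 0 40; 0 68 -75 -0.1 20; 0 95 -105 -0.2 0; 0 122 -134 -0.3 0; 0 149 -164 -0.4 0; 0 176 -193 -0.454 0; 0 203 -222 -0.454 0; 0 229 -250 -0.454 0; 0 250 -272 -0.454 0", newtons=40)

```text
time: 0.98
tool_pos: [0.4109, 0.2909, 0.2314]
orientation: [2.184, 0.08, -2.184]
force: [0.7, 0.6, -0.1]
opening: -0.0001
```

Emit:
move_arm(rows="0 37 -15 0 0; 0 74 -30 0 0; 0 111 -44 0 0; 0 148 -58 0 0; 0 185 -72 0 0; 0 222 -87 0 0; 0 260 -102 0 0; 0 295 -115 0 0; 0 325 -127 0 0; 0 340 -134 0 0")

```text
time: 1.82
tool_pos: [0.5697, -0.039, 0.2309]
orientation: [2.184, 0.077, -2.186]
force: [0.1, 0.6, 0.1]
opening: 0.0001
```

Run:
```python
from h import *
from scipy.spatial.transform import Rotation as Ro
from cell import r
s=r.read_state(); print(s["time"],s["tool_pos"],s["joint_pos"].round(2),"\n",Ro.from_rotvec(s["orientation"]).as_matrix().round(4))
snap("wrist","w1")
```

```text
1.8167 [ 0.56969643 -0.03903854  0.23086733] [ 0.27  0.19 -0.22  0.   -1.16  1.37] 
 [[-7.000e-04  7.100e-02 -9.975e-01]
 [-5.000e-04 -9.975e-01 -7.100e-02]
 [-1.000e+00  5.000e-04  7.000e-04]]
```

View pics/w1.png

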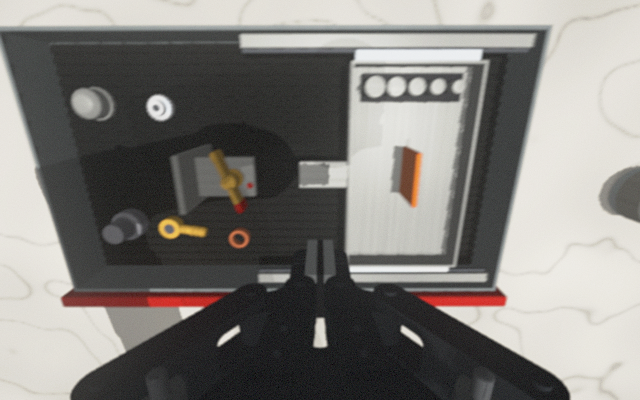

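Run:
```python
from h import *
p,d,c=load("w1")
a=cv2.resize(p[130:230,160:270,::-1],None,fx=5,fy=5,interpolation=cv2.INTER_CUBIC)
b=cv2.resize(p[130:230,385:435,::-1],None,fx=5,fy=5,interpolation=cv2.INTER_CUBIC)
cv2.imwrite("pics/w1z.png",np.hstack([a,b]))
```

```text
(no output)
```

View pics/w1z.png

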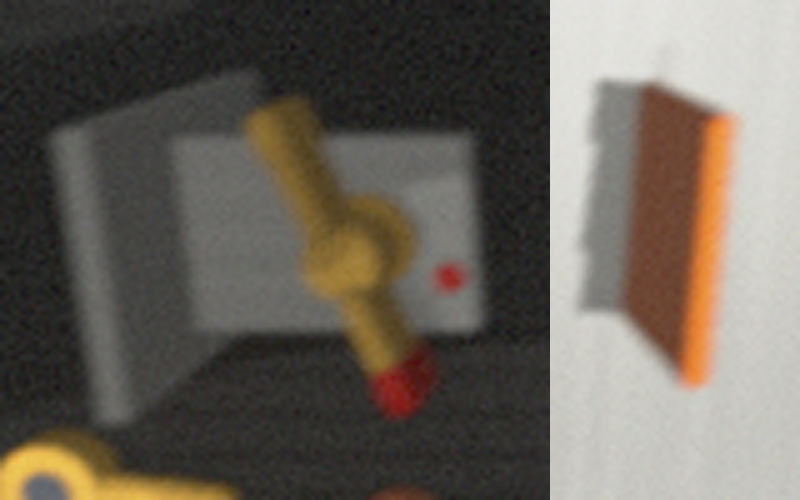

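Run:
```python
from h import *
p,d,c=load("w1")
L=lambda x,y:((x+.5)/5-.5+160,(y+.5)/5-.5+130)
Rr=lambda x,y:((x-550+.5)/5-.5+385,(y+.5)/5-.5+130)
W={}
for n,uv,h in [("hub",L(345,262),.086),("brasstip",L(277,108),.0903),("redtip",L(398,408),.0903),("dot",L(451,277),.06),("br1",L(92,125),.098),("br2",L(132,420),.098),("tabA",Rr(740,118),.08),("tabB",Rr(710,382),.08),
  ("plA",L(470,132),.06),("plB",L(485,330),.06),("plC",L(172,140),.06),("plD",L(195,332),.06)]:
    W[n]=plane([uv],h,*c)[0]; print(n,W[n].round(4),d[int(round(uv[1])),int(round(uv[0]))])
    z=d[int(round(uv[1])),int(round(uv[0]))]; print("    depth pt",pts([uv],z,*c)[0].round(4))
for a,b in [("redtip","brasstip"),("br2","br1"),("tabB","tabA"),("plB","plA"),("plC","plA"),("plD","plB")]:
    v=W[b]-W[a]; print(a,b,np.hypot(*v[:2]).round(4),np.degrees(np.arctan2(v[1],v[0])).round(2),((W[a]+W[b])/2).round(4))
np.save("W.npy",W,allow_pickle=True)
# drawer rims: top image check
```

```text
hub [0.5668 0.0538 0.086 ] 0.29729623
    depth pt [0.5665 0.0541 0.0849]
brasstip [0.5985 0.065  0.0903] 0.2942429
    depth pt [0.5963 0.0693 0.0782]
redtip [0.537  0.0422 0.0903] 0.30078876
    depth pt [0.5373 0.042  0.0909]
dot [0.5577 0.038  0.06  ] 0.3241562
    depth pt [0.5576 0.038  0.0599]
br1 [0.594  0.0979 0.098 ] 0.2846268
    depth pt [0.5922 0.1023 0.0888]
br2 [0.5335 0.0945 0.098 ] 0.3915904
    depth pt [0.4956 0.1374 0.0067]
tabA [ 0.6098 -0.1428  0.08  ] 0.3486937
    depth pt [ 0.6025 -0.1633  0.0244]
tabB [ 0.5527 -0.1467  0.08  ] 0.3674294
    depth pt [ 0.5353 -0.1672  0.0264]
plA [0.5909 0.0338 0.06  ] 0.3676647
    depth pt [0.5812 0.0455 0.0065]
plB [0.5457 0.0303 0.06  ] 0.38663834
    depth pt [0.5273 0.0419 0.0039]
plC [0.5845 0.099  0.06  ] 0.3146852
    depth pt [0.5844 0.099  0.0598]
plD [0.5404 0.0965 0.06  ] 0.32657647
    depth pt [0.5409 0.0959 0.0614]
redtip brasstip 0.0655 20.41 [0.5678 0.0536 0.0903]
br2 br1 0.0606 3.19 [0.5638 0.0962 0.098 ]
tabB tabA 0.0572 3.88 [ 0.5813 -0.1447  0.08  ]
plB plA 0.0454 4.38 [0.5683 0.032  0.06  ]
plC plA 0.0655 -84.38 [0.5877 0.0664 0.06  ]
plD plB 0.0664 -85.49 [0.543  0.0634 0.06  ]
```

The wrist view shows the hub at about (229,182), the red tip at (240,211), the dot at (250,185) and the tab's top edge between (423,153) and (417,206). The axis is at about (0.567, 0.054), the yaw about 4.2°, the wings at about 0.77 rad and the tray at about 0.034. Next I go behind the tab.

Emit:
move_arm(rows="0 30 -1 0 0; 0 65 -2 0 0; 20 100 -3 0 0; 45 122 -4 0 0; 75 131 -4 0 0; 105 131 -4 0 0; 135 131 -4 0 0; 160 131 -4 0 0; 175 131 -4 0 0; 178 131 -4 0 0")

```text
time: 2.7
tool_pos: [0.5802, -0.1661, 0.0497]
orientation: [2.178, 0.08, -2.191]
force: [-0.3, 0.1, 0.4]
opening: -0.0002
```

Run:
```python
from h import *
from cell import r
s=r.read_state(); print(s["time"],s["tool_pos"],s["force"].round(2),s["joint_pos"].round(2))
snap("wrist","w2")
```

```text
2.7 [ 0.580172   -0.16609645  0.04972401] [-0.31  0.06  0.39] [ 0.04  0.42 -0.36 -0.   -0.8   1.6 ]
```

View pics/w2.png

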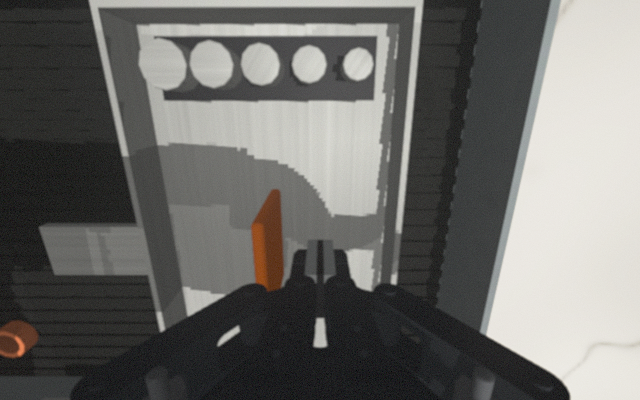

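The finger stands clear behind the tab, which is at (268,240). I push along -tool y.

Emit:
move_arm(rows="0 -5 0 0 0; 0 -12 0 0 0; 0 -20 0 0 0; 0 -30 0 0 0; 0 -40 0 0 0; 0 -50 0 0 0; 0 -60 0 0 0; 0 -70 0 0 0; 0 -78 0 0 0; 0 -83 0 0 0")

```text
time: 3.58
tool_pos: [0.5764, -0.0821, 0.0533]
orientation: [2.184, 0.081, -2.184]
force: [1.0, -2.5, 1.2]
opening: 0.0
```

Emit:
move_arm(rows="0 -2 0 0 0; 0 -4 0 0 0; 0 -6 0 0 0; 0 -8 0 0 0; 0 -9 0 0 0; 0 -10 0 0 0; 0 -11 0 0 0; 0 -12 0 0 0; 0 -13 0 0 0; 0 -13 0 0 0")

```text
time: 4.42
tool_pos: [0.5755, -0.0703, 0.0532]
orientation: [2.184, 0.08, -2.184]
force: [0.1, -0.8, 0.8]
opening: -0.0002
```

Emit:
move_arm(rows="0 -0.5 0 0 0; 0 -1 0 0 0; 0 -1.5 0 0 0; 0 -2 0 0 0; 0 -2.5 0 0 0; 0 -3 0 0 0; 0 -3.5 0 0 0; 0 -4 0 0 0; 0 -4 0 0 0; 0 -4 0 0 0")

```text
time: 5.25
tool_pos: [0.5752, -0.068, 0.0533]
orientation: [2.183, 0.078, -2.184]
force: [3.6, -11.2, -2.1]
opening: 0.0002
```

Run:
```python
from h import *
from cell import r
s=r.read_state(); print(s["time"],s["tool_pos"],s["force"].round(2))
snap("wrist","w3")
```

```text
5.25 [ 0.57523949 -0.06801297  0.05328522] [  3.57 -11.24  -2.09]
```

View pics/w3.png

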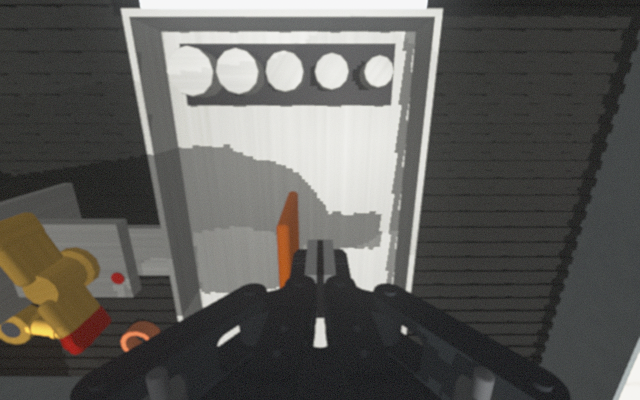

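The tray is on its stop: the push rose to 11 N at the predicted position, and the tongue is under the plate at (150,265). I back off, lift, and go above the start of the first stroke.

Emit:
move_arm(rows="0 8 0 0 0; -4 15 0 0 0; -25 15 0 0 0; -48 12 0 0 0; -57 0 2 0 0; -58 -25 4 0 0; -58 -52 7 0 0; -58 -75 9 0 0; -58 -90 11 0 0; -58 -93 12 0 0")

```text
time: 6.13
tool_pos: [0.5561, 0.0277, 0.1117]
orientation: [2.184, 0.083, -2.183]
force: [0.5, -0.2, 0.7]
opening: 0.0
```

```bash
cat > plan.py <<'E'
import numpy as np
from scipy.spatial.transform import Rotation as Ro
from cell import r
A=np.array([.5667,.0542])
def rows(wps):
    s=r.read_state();R=Ro.from_rotvec(s["orientation"]).as_matrix();p=s["tool_pos"]
    print("t",s["time"],"pos",p.round(4),"F",s["force"].round(1))
    print("; ".join("%.0f %.1f %.1f 0 0"%tuple(1000*R.T@(np.array(w)-p)) for w in wps))
def pol(phi,rad,z):
    a=np.radians(phi);return [A[0]+rad*np.cos(a),A[1]+rad*np.sin(a),z]
E
python3 - <<'E'
from h import *
from plan import *
rows([pol(-110,.030,z) for z in (.105,.095,.085,.077,.073)]+[pol(f,.030,.073) for f in (-118,-126,-134,-140,-146)])
snap("wrist","w4"); p=load("w4")[0]
E
```

```text
t 6.1333 pos [0.5561 0.0277 0.1117] F [ 0.5 -0.2  0.7]
7 1.7 -0.2 0 0; 17 1.7 -0.2 0 0; 27 1.7 -0.2 0 0; 35 1.7 -0.2 0 0; 39 1.7 -0.2 0 0; 39 -0.3 3.5 0 0; 39 -2.7 6.9 0 0; 39 -5.7 9.9 0 0; 39 -8.1 11.9 0 0; 39 -10.8 13.5 0 0
```

View pics/w4.png

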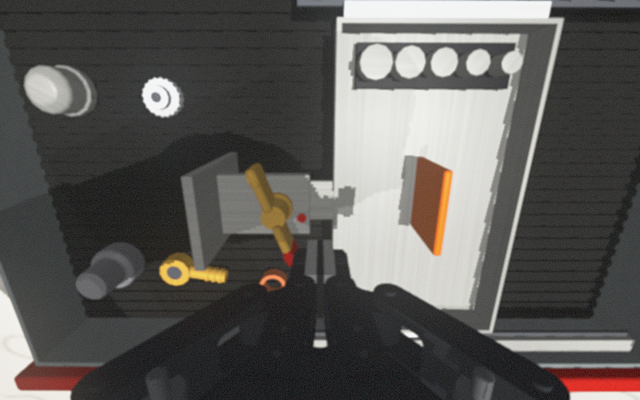

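The tip, at (320,245), stands right of the red wing at (290,255), clear of it. I descend and start stroke 1.

Emit:
move_arm(rows="7 2 0 0 0; 17 2 0 0 0; 27 2 0 0 0; 35 2 0 0 0; 39 2 0 0 0; 39 0 3.5 0 0; 39 -2.5 7 0 0; 39 -5.5 10 0 0; 39 -8 12 0 0; 39 -11 13.5 0 0")

```text
time: 7.02
tool_pos: [0.5424, 0.0357, 0.0729]
orientation: [2.185, 0.081, -2.183]
force: [1.6, -1.3, -0.9]
opening: -0.0001
```

Run:
```python
from h import *
from plan import *
rows([pol(f,.030,.073) for f in (-149,-152,-155,-158,-161,-164,-167,-170,-173,-175)])
snap("wrist","w5")
```

```text
t 7.0167 pos [0.5424 0.0357 0.0729] F [ 1.6 -1.3 -0.9]
-0 -3.1 1.1 0 0; -0 -4.5 1.8 0 0; -0 -6.0 2.4 0 0; -0 -7.5 2.9 0 0; -0 -9.0 3.4 0 0; -0 -10.5 3.7 0 0; -0 -12.0 4.0 0 0; -0 -13.6 4.2 0 0; -0 -15.2 4.3 0 0; -0 -16.2 4.4 0 0
```

View pics/w5.png

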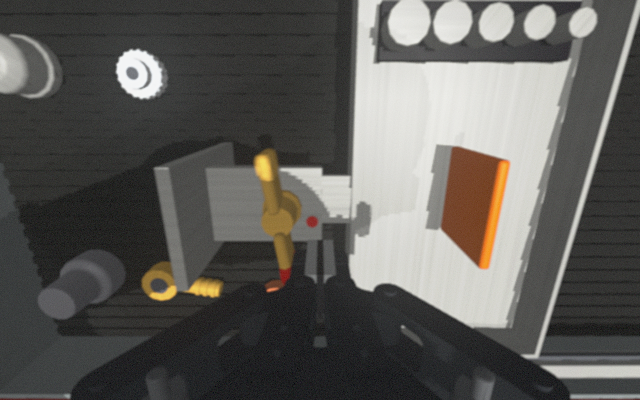

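Emit:
move_arm(rows="0 -2 1 0 0; 0 -4 1.5 0 0; 0 -6 2.5 0 0; 0 -7.5 3 0 0; 0 -9 3.5 0 0; 0 -10.5 4 0 0; 0 -12 4 0 0; 0 -13.5 4 0 0; 0 -15 4.5 0 0; 0 -16 4.5 0 0")

```text
time: 7.9
tool_pos: [0.5362, 0.0511, 0.0722]
orientation: [2.184, 0.08, -2.185]
force: [-0.3, -3.2, -0.7]
opening: 0.0
```

Run:
```python
from h import *
from plan import *
rows([pol(f,.030,.073) for f in (-176,-178,-180,-182,-184,-186,-188,-190,-192,-194)])
snap("wrist","w6")
```

```text
t 7.9 pos [0.5362 0.0511 0.0722] F [-0.3 -3.2 -0.7]
-1 -1.0 -0.6 0 0; -1 -2.1 -0.6 0 0; -1 -3.1 -0.7 0 0; -1 -4.1 -0.8 0 0; -1 -5.2 -0.9 0 0; -1 -6.2 -1.1 0 0; -1 -7.2 -1.3 0 0; -1 -8.3 -1.5 0 0; -1 -9.3 -1.8 0 0; -1 -10.3 -2.1 0 0
```

View pics/w6.png

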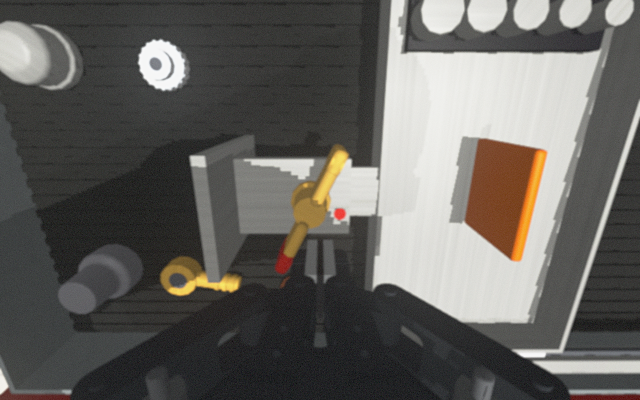

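Run:
```python
from h import *
p,d,c=load("w6")
a=plane([(339,152)],.09,*c)[0];b=plane([(283,268)],.09,*c)[0]
v=a-b;print(a,b,np.hypot(*v[:2]),np.degrees(np.arctan2(v[1],v[0])),(a+b)/2)
```

```text
[0.59621933 0.04586914 0.09      ] [0.53717533 0.06808731 0.09      ] 0.06308597733655678 -20.621244496954496 [0.56669733 0.05697822 0.09      ]
```

Stroke 1 worked: the brass wing is now at -21°. I lift and go behind the brass wing at +28°.

Run:
```python
from plan import *
p=r.read_state()["tool_pos"]
q=p+[0,-.006,0]
rows([q]+[[*q[:2],z] for z in (.09,.108)]+[pol(28,.030,z) for z in (.110,.073)])
```

```text
t 7.95 pos [0.5363 0.0512 0.0722] F [ 0.7 -2.5 -0.5]
0 6.0 0.4 0 0; -18 6.0 0.4 0 0; -36 6.0 0.5 0 0; -38 -12.9 -58.0 0 0; -1 -12.9 -58.0 0 0
```

Emit:
move_arm(rows="0 6 0 0 0; -18 6 0 0 0; -36 6 0 0 0; -39 2 -18 0 0; -39 -6 -38 0 0; -39 -12 -54 0 0; -39 -13 -58 0 0; -39 -13 -58 0 0; -36 -13 -58 0 0; -36 -13 -58 0 0")

```text
time: 8.78
tool_pos: [0.5921, 0.0677, 0.1075]
orientation: [2.182, 0.079, -2.186]
force: [0.1, 0.5, 0.1]
opening: -0.0004
```

Run:
```python
from h import *
from plan import *
rows([pol(28,.030,z) for z in (.1,.088,.077,.073)]+[pol(f,.030,.073) for f in (24,18,12,6,0,-6)])
snap("wrist","w7")
```

```text
t 8.7833 pos [0.5921 0.0677 0.1075] F [0.1 0.5 0.1]
7 -0.5 -1.1 0 0; 19 -0.5 -1.1 0 0; 30 -0.5 -1.1 0 0; 34 -0.5 -1.1 0 0; 34 1.4 -1.9 0 0; 34 4.4 -2.8 0 0; 34 7.5 -3.4 0 0; 34 10.6 -3.7 0 0; 34 13.8 -3.6 0 0; 34 16.9 -3.2 0 0
```

View pics/w7.png

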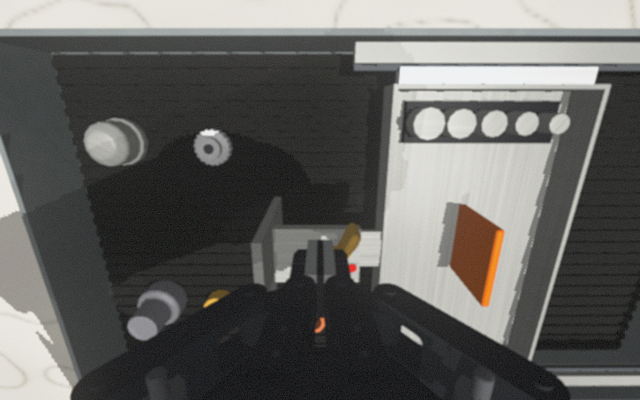

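Emit:
move_arm(rows="4 -3 -1 0 0; 14 -3 -1 0 0; 24 -3 -1 0 0; 31 -3 -1 0 0; 34 -3 -1 0 0; 34 0 -1.5 0 0; 34 4 -2.5 0 0; 34 8 -3.5 0 0; 34 12 -3.5 0 0; 34 16 -3.5 0 0")

```text
time: 9.67
tool_pos: [0.5986, 0.0523, 0.0747]
orientation: [2.186, 0.08, -2.183]
force: [0.3, 1.1, 0.1]
opening: 0.0002
```

Run:
```python
from h import *
from plan import *
rows([pol(f,.030,.073) for f in range(-12,-69,-6)])
snap("wrist","w8")
```

```text
t 9.6667 pos [0.5986 0.0523 0.0747] F [0.3 1.1 0.1]
2 4.1 2.9 0 0; 2 7.1 3.9 0 0; 2 10.0 5.3 0 0; 2 12.6 6.9 0 0; 2 15.1 8.8 0 0; 2 17.4 10.9 0 0; 2 19.5 13.3 0 0; 2 21.3 15.9 0 0; 2 22.8 18.6 0 0; 2 24.0 21.5 0 0
```

View pics/w8.png

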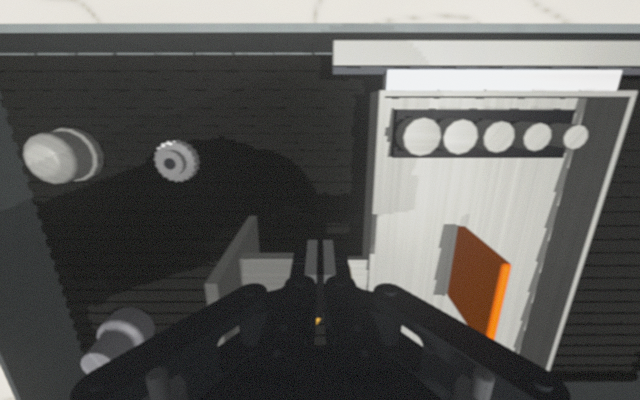

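Emit:
move_arm(rows="1 4 3 0 0; 1 7 4 0 0; 1 10 5 0 0; 1 12.5 7 0 0; 1 15 9 0 0; 1 17.5 11 0 0; 1 19.5 13.5 0 0; 1 21.5 16 0 0; 1 23 18.5 0 0; 1 24 21.5 0 0")

```text
time: 10.55
tool_pos: [0.5784, 0.0269, 0.0734]
orientation: [2.185, 0.08, -2.184]
force: [1.8, 1.9, -0.5]
opening: 0.0003
```

Run:
```python
from h import *
from plan import *
rows([pol(f,.030,.073) for f in range(-72,-127,-6)])
snap("wrist","w9")
```

```text
t 10.55 pos [0.5784 0.0269 0.0734] F [ 1.8  1.9 -0.5]
0 1.0 2.5 0 0; 0 1.6 5.6 0 0; 0 1.9 8.8 0 0; 0 1.8 11.9 0 0; 0 1.4 15.0 0 0; 0 0.7 18.1 0 0; 0 -0.3 21.0 0 0; 0 -1.7 23.9 0 0; 0 -3.3 26.6 0 0; 0 -5.2 29.1 0 0
```

View pics/w9.png

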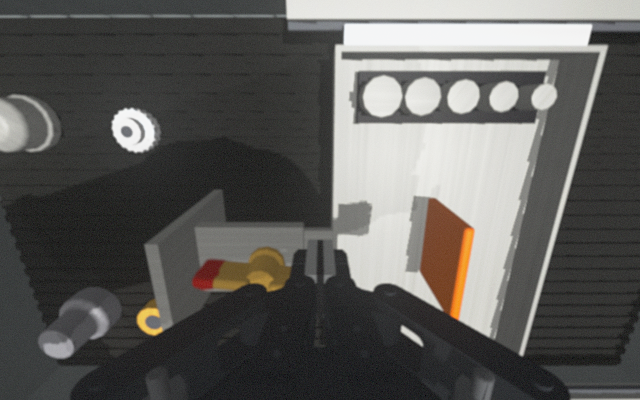

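The red tip, at (205,275), now points to the bracket, so stroke 2 is turning the screw. I carry on.

Emit:
move_arm(rows="0 1 2.5 0 0; 0 1.5 5.5 0 0; 0 2 9 0 0; 0 2 12 0 0; 0 1.5 15 0 0; 0 0.5 18 0 0; 0 -0.5 21 0 0; 0 -1.5 24 0 0; 0 -3.5 26.5 0 0; 0 -5 29 0 0")

```text
time: 11.43
tool_pos: [0.5487, 0.0299, 0.0733]
orientation: [2.184, 0.08, -2.184]
force: [1.8, -0.4, -0.5]
opening: -0.0
```

Run:
```python
from plan import *
rows([pol(f,.030,.073) for f in (-129,-134,-140,-146,-152,-157,-162,-167,-171,-175)])
```

```text
t 11.4333 pos [0.5487 0.0299 0.0733] F [ 1.8 -0.4 -0.5]
0 -1.0 0.8 0 0; 0 -2.9 2.6 0 0; 0 -5.3 4.6 0 0; 0 -8.0 6.3 0 0; 0 -10.8 7.7 0 0; 0 -13.2 8.6 0 0; 0 -15.7 9.4 0 0; 0 -18.3 9.9 0 0; 0 -20.4 10.1 0 0; 0 -22.5 10.2 0 0
```

Emit:
move_arm(rows="0 -1 1 0 0; 0 -3 2.5 0 0; 0 -5.5 4.5 0 0; 0 -8 6.5 0 0; 0 -11 7.5 0 0; 0 -13 8.5 0 0; 0 -15.5 9.5 0 0; 0 -18.5 10 0 0; 0 -20.5 10 0 0; 0 -23 10 0 0")

```text
time: 12.27
tool_pos: [0.5371, 0.0521, 0.0732]
orientation: [2.183, 0.08, -2.185]
force: [-0.2, -2.7, 0.0]
opening: 0.0
```

Run:
```python
from h import *
from plan import *
rows([pol(28,.030,z) for z in (.11,.073)])
snap("wrist","w10")
```

```text
t 12.2667 pos [0.5371 0.0521 0.0732] F [-0.2 -2.7  0. ]
-37 -12.0 -57.1 0 0; 0 -12.0 -57.1 0 0
```

View pics/w10.png

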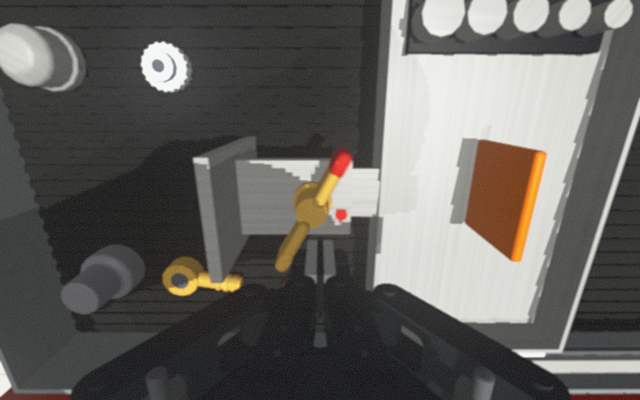

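The half turn is done: the red tip is now at (342,157), toward the tray. I reposition behind it for stroke 3.

Emit:
move_arm(rows="0 6 0 0 0; -18 6 0 0 0; -36 6 0 0 0; -37 2 -18 0 0; -37 -6 -38 0 0; -37 -12 -54 0 0; -37 -14 -57 0 0; -37 -14 -57 0 0; -35 -14 -57 0 0; -34 -14 -57 0 0")

```text
time: 13.15
tool_pos: [0.5924, 0.0698, 0.1068]
orientation: [2.183, 0.08, -2.185]
force: [0.4, -0.0, -0.7]
opening: 0.0003
```

Run:
```python
from plan import *
rows([pol(30,.030,z) for z in (.1,.088,.077,.073)]+[pol(f,.030,.073) for f in (24,18,12,6,0,-6)])
```

```text
t 13.15 pos [0.5924 0.0698 0.1068] F [ 0.4 -0.  -0.7]
7 0.6 -0.2 0 0; 19 0.6 -0.3 0 0; 30 0.6 -0.3 0 0; 34 0.6 -0.3 0 0; 34 3.5 -1.5 0 0; 34 6.5 -2.4 0 0; 34 9.6 -3.0 0 0; 34 12.7 -3.3 0 0; 34 15.8 -3.2 0 0; 34 19.0 -2.8 0 0
```

Emit:
move_arm(rows="4 -1 0 0 0; 14 -1 0 0 0; 24 -1 0 0 0; 31 -1 0 0 0; 34 -1 0 0 0; 34 3 -1.5 0 0; 34 7 -2.5 0 0; 34 11 -3 0 0; 34 15 -3 0 0; 34 19 -3 0 0")

```text
time: 13.98
tool_pos: [0.5982, 0.0513, 0.0738]
orientation: [2.186, 0.08, -2.183]
force: [1.0, 0.6, -0.5]
opening: 0.0003
```

Run:
```python
from plan import *
rows([pol(f,.030,.073) for f in range(-11,-66,-6)])
```

```text
t 13.9833 pos [0.5982 0.0513 0.0738] F [ 1.   0.6 -0.5]
1 2.6 2.3 0 0; 1 5.6 3.3 0 0; 1 8.5 4.5 0 0; 1 11.2 6.1 0 0; 1 13.7 8.0 0 0; 1 16.0 10.1 0 0; 1 18.1 12.4 0 0; 1 20.0 15.0 0 0; 1 21.5 17.7 0 0; 1 22.8 20.6 0 0
```

Emit:
move_arm(rows="1 2.5 2 0 0; 1 5.5 3 0 0; 1 8.5 4.5 0 0; 1 11 6 0 0; 1 13.5 8 0 0; 1 16 10 0 0; 1 18 12.5 0 0; 1 20 15 0 0; 1 21.5 17.5 0 0; 1 23 20.5 0 0")

```text
time: 14.82
tool_pos: [0.5789, 0.0269, 0.0724]
orientation: [2.185, 0.08, -2.184]
force: [1.9, 1.4, 0.6]
opening: 0.0001
```

Run:
```python
from h import *
from plan import *
rows([pol(f,.030,.073) for f in (-67,-69,-71,-73,-75,-77,-79,-81,-82,-83)])
snap("wrist","w11")
```

```text
t 14.8167 pos [0.5789 0.0269 0.0724] F [1.9 1.4 0.6]
-1 0.3 0.5 0 0; -1 0.6 1.5 0 0; -1 0.9 2.5 0 0; -1 1.2 3.5 0 0; -1 1.4 4.6 0 0; -1 1.6 5.6 0 0; -1 1.7 6.6 0 0; -1 1.8 7.7 0 0; -1 1.8 8.2 0 0; -1 1.9 8.7 0 0
```

View pics/w11.png

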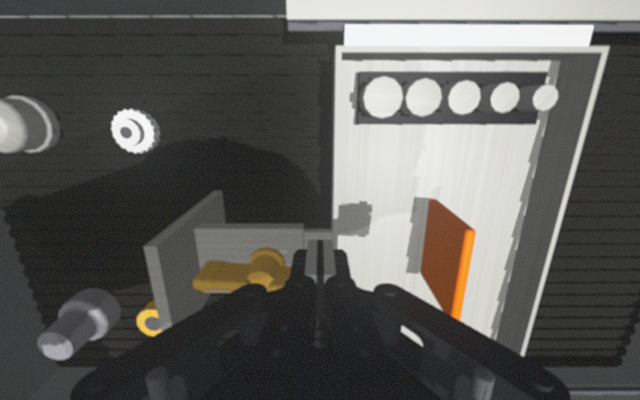

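Emit:
move_arm(rows="0 0 1 0 0; 0 0.5 2 0 0; 0 1 3 0 0; 0 1 4 0 0; 0 1.5 5 0 0; 0 1.5 6 0 0; 0 1.5 6.5 0 0; 0 2 7 0 0; 0 2 7.5 0 0; 0 2 8 0 0")

```text
time: 15.7
tool_pos: [0.5711, 0.0244, 0.0723]
orientation: [2.184, 0.08, -2.184]
force: [1.8, 1.0, -0.1]
opening: -0.0001
```

Emit:
move_arm(rows="0 0 0.4 0 0; 0 0 0.8 0 0; 0 0 1.2 0 0; 0 0 1.6 0 0; 0 0 2 0 0; 0 0 2.4 0 0; 0 0 2.8 0 0; 0 0 3.2 0 0; 0 0 3.2 0 0; 0 0 3.2 0 0")

```text
time: 16.53
tool_pos: [0.5678, 0.0242, 0.0723]
orientation: [2.184, 0.08, -2.184]
force: [1.6, -0.1, -0.0]
opening: -0.0001
```

Run:
```python
from h import *
p,d,c=snap("wrist","w12")
```

```text
(no output)
```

View pics/w12.png

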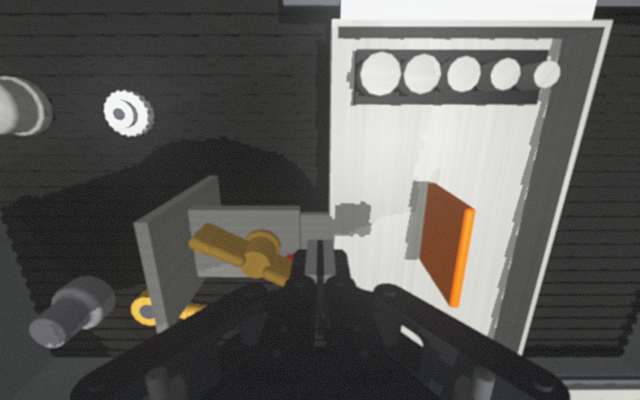

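Emit:
move_arm(rows="0 0 0.4 0 0; 0 0 0.8 0 0; 0 0 1.2 0 0; 0 0 1.6 0 0; 0 0 2 0 0; 0 0 2.4 0 0; 0 0 2.8 0 0; 0 0 3 0 0; 0 0 3 0 0; 0 0 3 0 0")

```text
time: 17.42
tool_pos: [0.5656, 0.0242, 0.0725]
orientation: [2.186, 0.08, -2.183]
force: [4.9, 0.7, -1.7]
opening: 0.0003
```

Emit:
move_arm(rows="0 0 0.3 0 0; 0 0 0.6 0 0; 0 0 0.9 0 0; 0 0 1.2 0 0; 0 0 1.5 0 0; 0 0 1.5 0 0; 0 0 1.5 0 0; 0 0 1.5 0 0; 0 0 1.5 0 0; 0 0 1.5 0 0")

```text
time: 18.25
tool_pos: [0.5653, 0.0243, 0.0727]
orientation: [2.188, 0.081, -2.18]
force: [8.7, -0.4, -4.3]
opening: -0.0
```

Emit:
move_arm(rows="0 0 0.3 0 0; 0 0 0.6 0 0; 0 0 0.9 0 0; 0 0 1.2 0 0; 0 0 1.5 0 0; 0 0 1.5 0 0; 0 0 1.5 0 0; 0 0 1.5 0 0; 0 0 1.5 0 0; 0 0 1.5 0 0")

```text
time: 19.08
tool_pos: [0.565, 0.0243, 0.073]
orientation: [2.19, 0.082, -2.178]
force: [10.7, -1.7, -5.5]
opening: -0.0003
```

Run:
```python
from h import *
p,d,c=snap("wrist","w13")
```

```text
(no output)
```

View pics/w13.png

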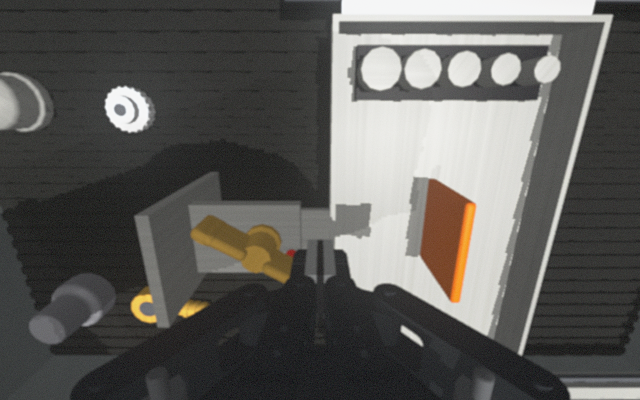

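It has stopped firmly. I back off, lift and look.

Emit:
move_arm(rows="0 1 -5 0 0; 0 3 -10 0 0; -15 3 -10 0 0; -35 3 -10 0 0; -60 3 -10 0 0; -85 20 -10 0 0; -105 40 -10 0 0; -120 60 -10 0 0; -130 75 -10 0 0; -130 75 -10 0 0")

```text
time: 19.97
tool_pos: [0.5776, -0.0525, 0.2044]
orientation: [2.186, 0.078, -2.183]
force: [-0.2, -0.3, -0.6]
opening: -0.0001
```

Run:
```python
from h import *
from cell import r
s=r.read_state();print(s["time"],s["tool_pos"],s["force"])
p,d,c=snap("wrist","w14")
P=proj([[.5667,.0542,.088]],*c)[0].astype(int);print(P)
cv2.imwrite("pics/w14z.png",cv2.resize(p[P[1]-60:P[1]+60,P[0]-70:P[0]+70,::-1],None,fx=5,fy=5,interpolation=cv2.INTER_CUBIC))
```

```text
19.9667 [ 0.57758335 -0.05250035  0.20442389] [-0.20801503 -0.31196459 -0.56593377]
[205 196]
```

View pics/w14.png

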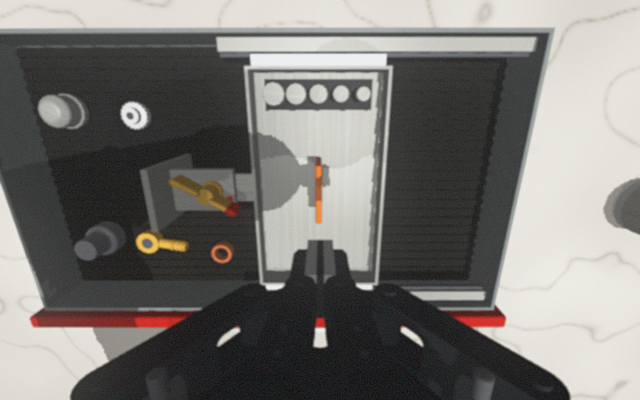

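View pics/w14z.png

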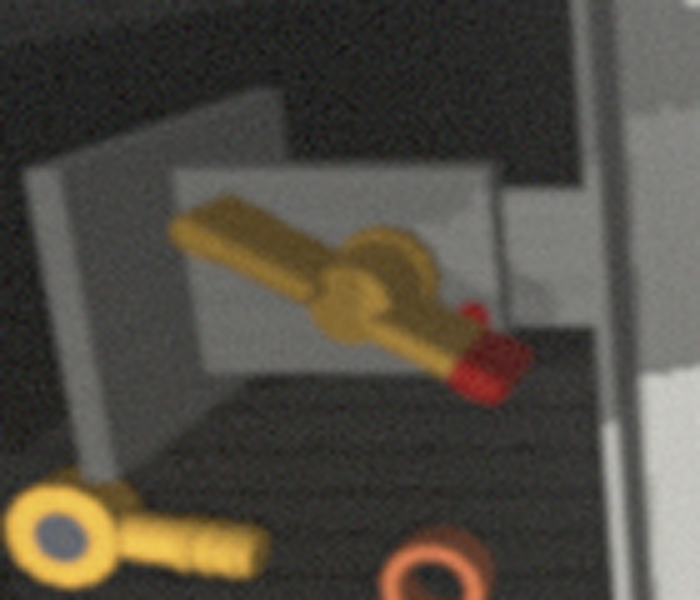

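Run:
```python
from h import *
p,d,c=load("w14")
L=lambda x,y:((x+.5)/5-.5+135,(y+.5)/5-.5+136)
a=plane([L(183,233)],.0865,*c)[0];b=plane([L(488,388)],.0865,*c)[0]
v=b-a;print(a,b,np.hypot(*v[:2]),np.degrees(np.arctan2(v[1],v[0]))-4.3,(a+b)/2)
# expected projection of red top at home
for an in (-120,-115,-110):
  for rad in (.034,-.034):
    t=np.radians(an+4.3);q=proj([[.5667+rad*np.cos(t),.0542+rad*np.sin(t),.088]],*c)[0]; print(an,rad,((q-[135,136]+.5)*5-.5).round())
# tab
print(plane([(322,157),(321,222)],.08,*c))
```

```text
[0.5784868  0.08577108 0.0865    ] [0.55150431 0.02940118 0.0865    ] 0.06249496829284408 -119.8789674168753 [0.56499556 0.05758613 0.0865    ]
-120 0.034 [516. 391.]
-120 -0.034 [183. 220.]
-115 0.034 [522. 378.]
-115 -0.034 [178. 234.]
-110 0.034 [527. 364.]
-110 -0.034 [174. 248.]
[[ 0.61116674 -0.0534349   0.08      ]
 [ 0.54587249 -0.0573017   0.08      ]]
```

Run:
```python
from h import *
a=load("top0")[0].astype(int)
p,d,c=snap("top","top1")
df=np.abs(p.astype(int)-a).max(2); cv2.imwrite("pics/d.png",np.hstack([p[130:275,215:435,::-1]]))
for n,(u,v) in dict(cap=(245,177),nut=(270,177),spig=(251,230),banjo=(276,230),olive=(303,233),driver=(161,210),jar=(487,195)).items(): print(n,df[v-8:v+9,u-8:u+9].mean().round(1))
from cell import job
job.hand_in()
```

```text
cap 39.9
nut 67.9
spig 37.9
banjo 43.1
olive 1.5
driver 9.5
jar 9.9
the job is handed in; nothing more can be done
```

Run:
```python
from h import *
a=load("w1");b=load("w14")
for n,ua,ub,h in [("cap",(88,102),(55,110),.038),("nut",(158,107),(134,115),.022),("spig",(115,233),(90,247),.051),("banjo ring",(169,229),(148,243),.021),("olive",(238,238),(222,253),.019)]:
    print(n,plane([ua],h,*a[2])[0].round(3),plane([ub],h,*b[2])[0].round(3))
```

```text
cap [0.634 0.222 0.038] [0.633 0.224 0.038]
nut [0.634 0.153 0.022] [0.633 0.153 0.022]
spig [0.482 0.206 0.051] [0.484 0.204 0.051]
banjo ring [0.478 0.155 0.021] [0.478 0.155 0.021]
olive [0.47  0.064 0.019] [0.469 0.064 0.019]
```

View pics/top1.png

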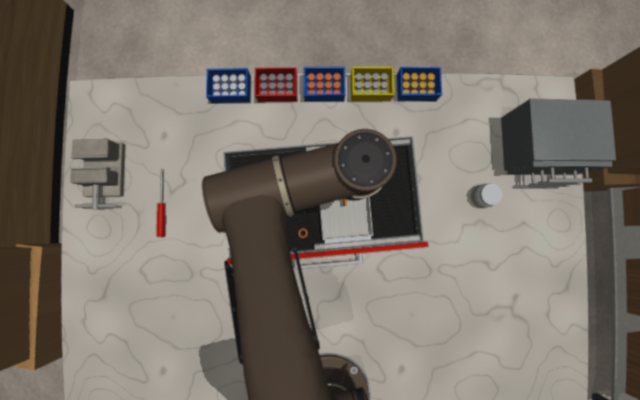

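I pushed the tray home by its orange tab, then ran the wing screw clockwise to its stop in three fingertip strokes. The job was handed in at about 20 s.

**Tray:** It stopped firmly at the place I had worked out for home, with about 11 N of push. The last pictures show its tongue under the clamp plate.

**Screw:** It turned with 2–3 N, then stopped firmly at about 11 N sideways. The red wing measured -119.9° in the last wrist picture, against -120° for the red dot.

**Surroundings:**
- The loose fittings measured within about 2 mm of their first positions in the wrist pictures.
- A before/after comparison of the top pictures showed large differences at four fittings. There the arm covers them, so it says nothing either way.
- The jar and screwdriver look unmoved in the top view; I did not measure them.

**Disagreement:** In the last picture the tab measured about 3 mm farther along +y than predicted. I put that down to calibration and picking points by eye.

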